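# Heft two bronze bosses and set each on its class pin

## Task

The two bronze bosses on the bench look the same, but each is either hollow, grout-filled or solid. Lift each one to feel its weight, then set it down over the pin for its class on the wooden rack (solid is the pin next to the raised cleat, filled the middle one, hollow the one by the hanging hole), feeling for the pin gently, without ramming or dropping it, until the boss sits flat on the board. Do not tip a boss over and leave the tin, the batten and the tools where they lie.

Things in the scene. Friction and masses are not known exactly. Their poses are not given: they have to be found in the camera images.
- boss_a: Loose upright bronze boss, 59 mm tall: foot flange 58 mm across, 8 mm high, then a plain barrel 50 mm across from 9 to 50 mm up. Blind hole 18 mm across, 26 mm deep in the middle of its underside, where the origin lies (z up; yaw means nothing). Inside it is hollow (0.30 to 0.36 kg in all), grout-filled (0.47 to 0.57 kg) or solid (0.77 to 0.91 kg): only the weight tells.
- boss_b: The other boss: same look, sizes and origin as boss_a. Either may be of any class, but the two are never of the same class. What is inside a boss can shift by 2 mm.
- rack: Fixed oak board on the bench, 110 (x) by 330 (y) by 22 mm, origin at the centre of its underside. Three pins along its y. Dark cleat 12 mm proud across its +y end (inner face y = 0.145), hanging hole at the -y end. A boss over a pin stands flat on the board with 3 mm of play round the pin. A touch of 3 to 10 N is enough to feel a pin; more than 60 N is ramming.
- mark_hollow (a point): Point on the rack's top face where the pin for hollow bosses was meant to stand, at rack y = -0.09 (by the hanging hole). The pin was knocked in by eye: it stands 7 mm from here in an unknown direction. It is rigid steel, 12 mm thick, 20 mm tall above the board, with a ball-shaped top.
- mark_filled (a point): Point on the rack's top face where the pin for grout-filled bosses was meant to stand, at rack y = 0 (in the middle). The pin was knocked in by eye: it stands 7 mm from here in an unknown direction. It is rigid steel, 12 mm thick, 20 mm tall above the board, with a ball-shaped top.
- mark_solid (a point): Point on the rack's top face where the pin for solid bosses was meant to stand, at rack y = +0.09 (by the cleat). The pin was knocked in by eye: it stands 7 mm from here in an unknown direction. It is rigid steel, 12 mm thick, 20 mm tall above the board, with a ball-shaped top.
- tin: Bystander: a round metal wax tin, 94 mm across, 62 mm tall, fixed to the bench; origin at the centre of its underside.
- batten: Bystander: a loose wooden batten, 45 (x) by 260 (y) by 20 mm, origin at the centre of its underside. Leave it.
- hammer: Bystander: a loose hammer 260 mm long, lying along its own x with its steel head at +x; origin on the bench under its middle. Leave it.
- brush: Bystander: a loose flat brush 200 mm long, lying along its own x; origin on the bench under its middle. Leave it.
Mind the look-alikes: they are no part of the job. What is shaped like the boss_a but yellow is not meant. Leave any yellow look-alike of the boss_b alone.

How it is judged (in metres and radians):
At the end, for the whole second after the job is handed in: Each boss stands over the pin of its own class (hollow: weight on the rack under 4.1 N; filled: 4.1 to 6.6 N; solid: over 6.6 N), its centre within 14 mm of that pin's mark, its foot flat on the board (within 3 mm, tilt under 3 degrees), released and at rest (z of boss_a in the frame of rack between 0.018 and 0.025 m and angle between each of boss_a, boss_b's own z axis and vertical below 0.05 rad and linear speed of each of boss_a, boss_b below 0.02 m/s and ((horizontal distance between boss_a and mark_hollow below 0.014 m and contact force between boss_a and rack between 1.5 and 4.1 N) or (horizontal distance between boss_a and mark_filled below 0.014 m and contact force between boss_a and rack between 4.1 and 6.6 N) or (horizontal distance between boss_a and mark_solid below 0.014 m and contact force between boss_a and rack between 6.6 and 12 N)) and z of boss_b in the frame of rack between 0.018 and 0.025 m and ((horizontal distance between boss_b and mark_hollow below 0.014 m and contact force between boss_b and rack between 1.5 and 4.1 N) or (horizontal distance between boss_b and mark_filled below 0.014 m and contact force between boss_b and rack between 4.1 and 6.6 N) or (horizontal distance between boss_b and mark_solid below 0.014 m and contact force between boss_b and rack between 6.6 and 12 N))); the robot touches nothing.
It fails at once if a boss is pressed, knocked or dropped against the rack or a pin with more than 60 N (contact force between any of boss_a, boss_b and rack above 60 N).
It fails at once if a boss is tipped over (angle between any of boss_a, boss_b's own z axis and vertical above 0.6 rad).
It fails at once if the batten, hammer or brush is moved by more than 20 mm (distance of any of batten, hammer, brush from where it was at the start of the episode above 0.02 m).
It fails at once if the robot pushes on the wax tin (contact force between the arm and tin above 5 N).
It also fails if it takes over 69 s, if anything falls off the work surface, if the arm or the gripper's body presses on something with over 40 N, if the wrist force passes 120 N, or if a joint passes its speed limit or range.

## Robot

A 6-joint arm with a two-finger parallel gripper is mounted at the origin on the work surface. World frame = base frame: x ahead of the robot, y to its left, z up, the work surface at z = 0. Lengths are in m, angles in degrees, forces in N, time in s.
With the tool pointing down it reaches from about 0.375 to 0.9 m from the base axis. Payload 3.1 kg.
Tool frame: the origin (TCP) lies on the centre line of the jaws, within the pads' length; the fingertips stand 22 mm ahead of it and the grasp point (between the pads) lies 3 mm ahead of it; z points along the fingers, y is the line along which they close (so a half turn about z gives the same grasp; the last joint's range is limited). The gripper opens to 87 mm and grips with 3 to 60 N. Pads are 19 mm wide; open, the fingers measure 117 mm over their backs; the gripper's body (75 mm by 190 mm) begins 51 mm behind the grasp point.
Start: joints at [55.72, 30.224, 82.088, -0, 67.689, -10.227], TCP at [0.255, 0.571, 0.245] pointing down, gripper open.
Joint ranges: [-176.69, 176.69], [-43.24, 126.21], [12.49, 139.97], [-82, 262], [0, 151.66], [-163.58, 163.58]. Speed limits (degrees/s): [159.86, 159.86, 180, 180, 180, 180].

## Interface

Orientations are given as a 3x3 rotation matrix whose columns are the frame's x, y, z axes.
In Python, from rig import * gives the robot as it stands.
- The arm moves only by the shell command python3 -m jog 'ROWS'. ROWS is text: rows parted by semicolons, each of 7 numbers parted by spaces: the shift along the tool's x, y, z in mm, then the turn, a rotation vector about the tool's x, y, z in rad, then the finger opening in mm, from 0 to 87. In form: tx ty tz ax ay az fingers; .... A call has 1 to 12 rows; each row shifts and turns the commanded pose from where the row before left it, along the tool's axes as they then stand; what a row does not reach is not made up. A row lasts 1/8 s, in which the tool goes at most 62.5 mm and 10.7 degrees, less where a joint would pass 70% of its speed; a pose out of reach is approached as far as the arm can. A call with a gripper value outside its range is refused whole. The fingers move at their own pace and stop on an object; the grip force is fixed at half the most. Time passes only in rows, so rows that do not move let the fingers close. It gives the time, the measured TCP pose, the force, the opening and the grip force at its end, in the units of the state.
- read_state(): the state, without advancing time (a new reading comes with each control period).
- capture(name): name is "scene" or "top" or "wrist"; returns a dict with "color" (420x560x3 uint8, red, green, blue), "camera_matrix" (3x3 intrinsics, pixels), "R" (3x3) and "t" (3): a world point X has camera coordinates R X + t. Camera axes: x right, y down, z forward; pixel columns grow to the right and rows downward; lengths in m; the calibration is good to about 2 mm. A picture is of the moment at which its call begins. There is no depth.
- hand_in(): hands the job in; it is judged then, once.
Trained networks look in the newest picture that a camera, given by its name, has taken for a name from the list of things; names that differ only in an ending like _2 or _b are one class to them, and where a whole thing is asked for, a point or a joint stands for the part that bears it (a point fixed in the world has none). Each returns a list of dicts, best first, with "conf" (0 to 1); they miss things now and then, are a little off and sometimes report something else, mostly with a low value. They report only what shows in the picture. A call takes as long as a camera call. They do not tell look-alikes from the thing itself.
- find_in(camera, target): "at" ([x, y, z] in m, in world coordinates, good to about 4 mm: the middle of the surface that is visible of it).
- trace(camera, target): "pixels" (420x560 bool, what is visible of it).
- place_of(camera, target): "at" ([x, y, z] in m, in world coordinates, good to about 4 mm: a listed point, or the origin of a listed thing).
The state is a dict: "time_s": time; "joint_positions": joint angles; "qvel": joint speeds; "tau": joint torques, N m; "position": TCP position; "tcp_rot": TCP orientation; "force": force on the tool from outside, world axes, zero at the start; "moment": the same for the moment, N m; "opening": opening from 0.0 (shut) to 1.0 (fully open); "grasp_force": force on a finger pad.
Only numpy, scipy, OpenCV 4.12 (cv2) and the standard library are available. Lean on these libraries where they do the work, as an engineer would, in place of code of your own. Each camera call takes 0.05 s, during which the arm holds its last target. There are 200 camera calls.

## Working session

There is one attempt and no reset: what is moved stays moved. The work goes in short steps, Python scripts to look and compute and a shell command to move; the robot and the scene stay as the last step left them, time stands still between calls to the robot, and variables do not carry over. Pictures are saved under pics/ and viewed, at most 10 in all, crops included, and the job is handed in when it is done.

```bash
mkdir -p pics; ls
cat > h.py <<'E'
from rig import *
import numpy as np, cv2
def snap(c,n):
    d=capture(c); cv2.imwrite(f'pics/{n}.png',d['color'][:,:,::-1]); return d
def ray(d,u,v,z):
    K=np.array(d['camera_matrix']);R=np.array(d['R']);t=np.array(d['t'])
    o=-R.T@t; r=R.T@np.linalg.inv(K)@np.array([u,v,1.]); return o+r*(z-o[2])/r[2]
def proj(d,X):
    p=np.array(d['camera_matrix'])@(np.array(d['R'])@np.array(X)+np.array(d['t'])); return p[:2]/p[2]
E
python3 - <<'E'
from h import *
for c in ['top','scene']:
    d=snap(c,c+'1'); print(c,np.round(-np.array(d['R']).T@d['t'],3))
    for n in ['boss_a','rack','mark_hollow','mark_filled','mark_solid','tin','batten','hammer','brush']:
        print(n,[(np.round(r['at'],3).tolist(),np.round(proj(d,r['at'])).tolist(),round(r['conf'],2)) for r in place_of(c,n)[:5]])
s=read_state(); print(s)
E
```

```text
pics
top [ 0.397 -0.049  1.118]
boss_a [([0.49, -0.13, -0.004], [317.0, 242.0], 0.93), ([0.44, -0.367, 0.002], [412.0, 259.0], 0.66), ([0.526, -0.298, 0.001], [382.0, 226.0], 0.55), ([0.673, -0.405, -0.0], [419.0, 169.0], 0.53), ([0.481, 0.248, 0.018], [167.0, 250.0], 0.43)]
rack [([0.483, 0.244, -0.003], [171.0, 250.0], 0.85), ([0.49, -0.129, -0.002], [316.0, 243.0], 0.55)]
mark_hollow [([0.479, 0.152, 0.026], [205.0, 249.0], 0.7)]
mark_filled [([0.482, 0.246, 0.02], [168.0, 249.0], 0.75), ([0.484, 0.244, -0.002], [171.0, 249.0], 0.7), ([0.526, -0.3, -0.001], [382.0, 226.0], 0.49)]
mark_solid [([0.525, -0.302, 0.001], [383.0, 226.0], 0.37)]
tin [([0.671, -0.404, -0.001], [419.0, 170.0], 0.7)]
batten [([0.742, -0.185, -0.004], [334.0, 147.0], 0.6), ([0.479, 0.153, 0.024], [204.0, 249.0], 0.42)]
hammer [([0.783, 0.217, 0.004], [181.0, 136.0], 0.67), ([0.484, 0.246, -0.005], [171.0, 249.0], 0.29)]
brush [([0.356, -0.235, 0.002], [361.0, 294.0], 0.63)]
scene [1.124 0.281 0.768]
boss_a [([0.492, -0.135, -0.002], [259.0, 199.0], 0.89), ([0.439, -0.365, 0.003], [199.0, 157.0], 0.87), ([0.5
[... 726 characters left out ...]
.94921280e-04,
        6.76891629e+01, -1.02264706e+01]), 'qvel': array([ 0.0189737 ,  0.03635386, -0.03186888, -0.0483923 ,  0.08864058,
        0.11766945]), 'tau': array([ 5.54959070e-05, -4.40007055e+01, -1.76992804e+01,  6.34760899e-02,
        5.04314806e-02,  4.17244181e-06]), 'position': array([0.25469126, 0.57072698, 0.24456187]), 'tcp_rot': array([[-9.13171090e-01,  4.07576447e-01,  1.52294542e-05],
       [ 4.07576447e-01,  9.13171090e-01,  8.15437429e-06],
       [-1.05835664e-05,  1.36535057e-05, -1.00000000e+00]]), 'force': array([-0.59095144, -0.44294627,  0.22436715]), 'moment': array([ 0.03575371,  0.01094712, -0.01164466]), 'grasp_force': 0.0, 'opening': 1.0020102339802004}
```

View pics/top1.png

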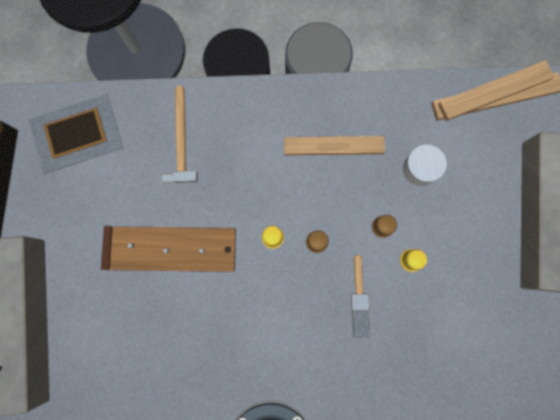

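View pics/scene1.png

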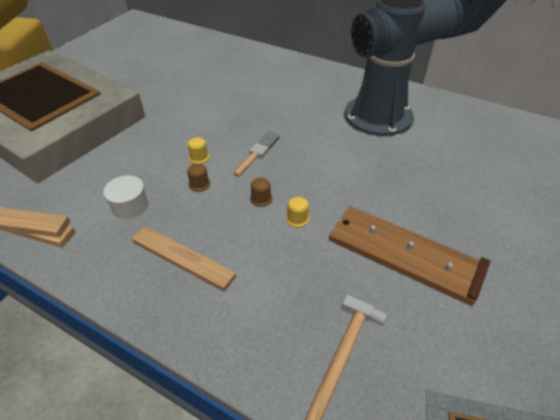

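Top view: the bronze pair is at (317,241) and (386,225). The look-alikes that could be taken for them are yellow, at (272,237) and (414,260). The rack's cleat is at the left (107,247), its hanging hole at (228,250), and the pins at (130,245), (165,250) and (201,250). The scene view agrees: bronze at (261,191) and (198,177), yellow at (298,211) and (198,150). I choose the two bronze ones. Next I fit the models and check a crop.

```bash
cat >> h.py <<'E'
from scipy.optimize import least_squares
def hull_mask(d,pts):
    S=8; m=np.zeros((420*1,560*1),np.float32)
    p=np.array([proj(d,X) for X in pts]); h=cv2.convexHull(p.astype(np.float32))
    M=cv2.moments(h); return M['m10']/M['m00'],M['m01']/M['m00'],M['m00']
A=np.linspace(0,2*np.pi,24,endpoint=False)
def ring(x,y,z,r): return [[x+r*np.cos(a),y+r*np.sin(a),z] for a in A]
def boss(x,y,z=0): return ring(x,y,z,.029)+ring(x,y,z+.008,.029)+ring(x,y,z+.05,.025)
def pin(x,y): return ring(x,y,.022,.006)+ring(x,y,.036,.006)+ring(x,y,.0402,.0042)+ring(x,y,.042,.001)
def fit(d,model,c,x0):
    f=lambda q:(np.array(hull_mask(d,model(*q))[:2])-c)*1
    return least_squares(f,x0,diff_step=1e-3).x
E
cat > m1.py <<'E'
from h import *
P={'A':[.49,-.13],'B':[.525,-.3]}; Q={'H':[.479,.154],'F':[.481,.245],'S':[.49,.332]}
for c in ['top','scene']:
    d=capture(c); im=d['color'].astype(int); hsv=cv2.cvtColor(d['color'],cv2.COLOR_RGB2HSV)
    for n,x in P.items():
        u,v=proj(d,[*x,.025]).astype(int); w=20
        sub=hsv[v-w:v+w,u-w:u+w]; m=((sub[...,0]<20)&(sub[...,1]>110)).astype(np.uint8)
        k,l,st,ce=cv2.connectedComponentsWithStats(m); i=1+st[1:,4].argmax(); cc=ce[i]+[u-w,v-w]
        q=fit(d,boss,cc,x); print(c,n,cc.round(1),st[i,4],round(hull_mask(d,boss(*q))[2]),q.round(4))
    for n,x in Q.items():
        u,v=proj(d,[*x,.033]).astype(int); w=9
        s=hsv[v-w:v+w+1,u-w:u+w+1,1].astype(float); b=np.median(s); g=np.clip(b-s-25,0,None)
        yy,xx=np.mgrid[-w:w+1,-w:w+1]; cc=np.array([(g*xx).sum(),(g*yy).sum()])/g.sum()+[u,v]
        q=fit(d,pin,cc,x); print(c,n,cc.round(1),round((g>20).sum()),round(hull_mask(d,pin(*q))[2]),q.round(4))
    # rack outline: dark-brown trace
    t=trace(c,'rack')
    if t:
        cnt=max(cv2.findContours(t[0]['pixels'].astype(np.uint8),0,1)[0],key=cv2.contourArea); print('rack',cv2.minAreaRect(cnt))
    if c=='top': cv2.imwrite('pics/crop.png',np.hstack([cv2.resize(d['color'][215:275,255:335,::-1],(400,300),interpolation=2),cv2.resize(d['color'][200:260,355:435,::-1],(400,300),interpolation=2)]))
E
python3 m1.py
```

```text
top A [316.9 241.2] 315 421 [ 0.4919 -0.1296]
top B [384.  225.6] 362 475 [ 0.5253 -0.2997]
top H [201.2 250.4] 29 24 [0.4764 0.1602]
top F [165.4 250.3] 29 26 [0.4794 0.2497]
top S [130.  245.2] 31 28 [0.4949 0.3386]
rack ((168.0, 248.5), (45.0, 134.0), 90.0)
scene A [260.4 192.1] 452 565 [ 0.4893 -0.1323]
scene B [197.8 177.2] 433 536 [ 0.5218 -0.3034]
scene H [372.2 228.7] 46 40 [0.4729 0.1568]
scene F [410.  244.9] 48 44 [0.4762 0.2464]
scene S [448.6 266. ] 53 49 [0.4918 0.335 ]
rack ((346.5999755859375, 363.20001220703125), (46.16925048828125, 131.55075073242188), 18.434947967529297)
```

View pics/crop.png

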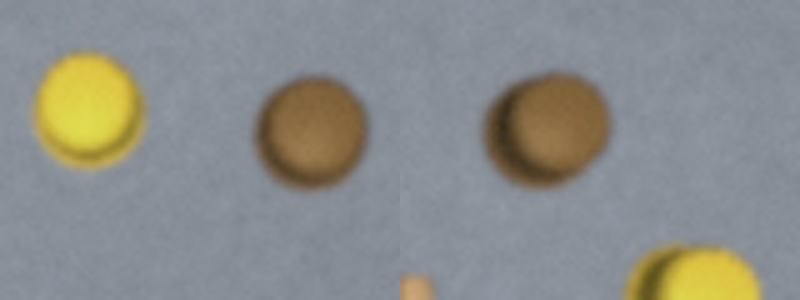

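The crop confirms the bronze bosses. A yellow look-alike stands to the left of boss A and another below right of B. I move over A with jaws along world y, passing over the rack.

```bash
python3 -m jog '0 0 10 0 0 -0.14 87;0 0 20 0 0 -0.14 87;0 0 20 0 0 -0.1397 87;-10 -30 0 0 0 0 87;-18 -54 0 0 0 0 87;-18 -54 0 0 0 0 87'
python3 - <<'E'
from h import *
d=snap('wrist','w1'); print(read_state()['position'],np.round(-np.array(d['R']).T@d['t'],3))
for n,x in {'H':[.4747,.1585],'F':[.4778,.248],'S':[.4934,.3368]}.items(): print(n,proj(d,[*x,.035]).round(1))
E
```

```text
time_s: 1.95
position: [0.301, 0.4317, 0.1945]
tcp_rot: [[-1.0, -0.001, 0.001], [-0.001, 1.0, 0.0], [-0.001, 0.0, -1.0]]
force: [1.0, 0.0, 0.4]
opening: 1.002
grasp_force: 0.0
[0.30118087 0.42485021 0.19393878] [0.234 0.432 0.335]
H [ -8.6 372.5]
F [ 84.7 375.3]
S [177.7 389.1]
```

```bash
python3 -m jog '-35 -44 0 0 0 0 87;-35 -44 0 0 0 0 87;-35 -44 0 0 0 0 87;-35 -43 0 0 0 0 87;0 0 0 0 0 0 87;0 0 0 0 0 0 87'
cat > m2.py <<'E'
from h import *
import sys
d=snap('wrist',sys.argv[1]); hsv=cv2.cvtColor(d['color'],cv2.COLOR_RGB2HSV); print(read_state()['position'],np.round(-np.array(d['R']).T@d['t'],3))
for n,x in {'H':[.4747,.1585],'F':[.4778,.248],'S':[.4934,.3368]}.items():
    u,v=proj(d,[*x,.035]).astype(int); w=28; print(n,u,v)
    if not(w<u<560-w and w<v<420-w): continue
    s=hsv[v-w:v+w+1,u-w:u+w+1,1].astype(float); g=np.clip(np.median(s)-s-25,0,None)
    k,l,st,ce=cv2.connectedComponentsWithStats((g>15).astype(np.uint8))
    if k<2: continue
    i=1+st[1:,4].argmax(); cc=ce[i]+[u-w,v-w]
    q=fit(d,pin,cc,x); print(n,cc.round(1),st[i],round(hull_mask(d,pin(*q))[2]),q.round(4))
E
python3 m2.py w2
```

```text
time_s: 2.75
position: [0.4404, 0.2578, 0.1945]
tcp_rot: [[-1.0, 0.001, -0.001], [0.001, 1.0, 0.0], [0.001, 0.0, -1.0]]
force: [0.8, 0.3, 0.7]
opening: 0.997
grasp_force: 0.0
[0.43986545 0.25827349 0.19448822] [0.374 0.258 0.335]
H 160 235
H [166. 255.] [  0  34  57  23 631] 232 [0.4946 0.1598]
F 263 239
F [263. 265.] [  0  52  57   5 285] 209 [0.5045 0.2467]
S 364 255
S [364.  270.6] [   0   18   57   39 1345] 226 [0.51   0.3383]
```

View pics/w2.png

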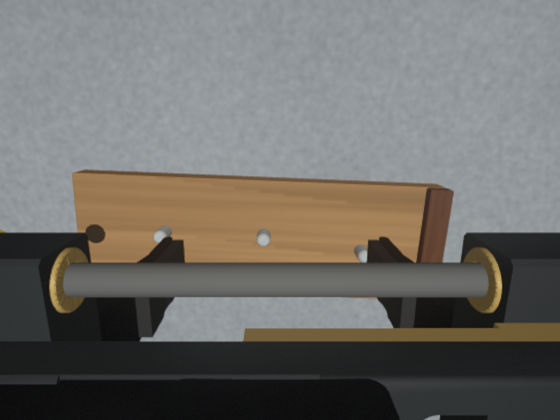

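Wrist view: pins at (162,235), (264,239) and (363,255), the outer two touching the fingers' outline. I back off 50 mm for a clear measurement.

```bash
python3 -m jog '25 0 0 0 0 0 87;25 -8 0 0 0 0 87;0 0 0 0 0 0 87;0 0 0 0 0 0 87'
sed -i 's/w=28/w=14/' m2.py; python3 m2.py w3
```

```text
time_s: 3.3
position: [0.3914, 0.2509, 0.1949]
tcp_rot: [[-1.0, -0.002, 0.002], [-0.002, 1.0, 0.001], [-0.002, 0.001, -1.0]]
force: [0.5, 1.3, 1.1]
opening: 1.002
grasp_force: 0.0
[0.39179291 0.25073984 0.1948919 ] [0.324 0.251 0.335]
H 172 286
F 271 289
S 368 305
S [367.9 298.9] [  0   0  29  22 389] 231 [0.4899 0.3372]
```

```bash
python3 -m jog '-50 0 0 0 0 0 87;-45 0 0 0 0 0 87;0 0 0 0 0 0 87;0 0 0 0 0 0 87'
python3 m2.py w4
```

```text
time_s: 3.85
position: [0.4854, 0.2497, 0.194]
tcp_rot: [[-1.0, 0.0, -0.002], [0.0, 1.0, -0.0], [0.002, -0.0, -1.0]]
force: [-0.8, -0.1, 0.4]
opening: 1.0
grasp_force: 0.0
[0.48465763 0.2496813  0.19408012] [0.419 0.25  0.334]
H 166 185
H [167.2 184. ] [  6   5  19  17 240] 231 [0.4748 0.1577]
F 273 188
F [272.4 187.3] [  7   5  14  17 199] 194 [0.4777 0.2473]
S 377 206
S [374.9 204.7] [  3   5  18  17 227] 226 [0.4932 0.3359]
```

```bash
python3 -m jog '-1 -54.4 10 0 0 0 87;-1 -54.4 10 0 0 0 87;-1 -54.4 10 0 0 0 87;-1 -54.4 10 0 0 0 87;-1 -54.4 10 0 0 0 87;-1 -54.4 20 0 0 0 87;0 -54.2 20 0 0 0 87;0 0 0 0 0 0 87'
python3 - <<'E'
from h import *
d=snap('wrist','w5'); hsv=cv2.cvtColor(d['color'],cv2.COLOR_RGB2HSV); s=read_state(); print(s['position'],s['force'])
m=((hsv[...,0]<20)&(hsv[...,1]>110)).astype(np.uint8); print(proj(d,[.4906,-.1309,.03]))
k,l,st,ce=cv2.connectedComponentsWithStats(m)
for i in range(1,k):
    if st[i,4]>800: q=fit(d,boss,ce[i],[.4906,-.1309]); print(st[i],ce[i],q,hull_mask(d,boss(*q))[2])
E
```

```text
time_s: 4.9
position: [0.491, -0.1338, 0.1036]
tcp_rot: [[-1.0, 0.005, -0.001], [0.005, 1.0, 0.0], [0.001, 0.0, -1.0]]
force: [-0.4, 1.0, 0.1]
opening: 1.0
grasp_force: 0.0
[ 0.49057357 -0.13168556  0.10407333] [-0.45038347  0.68892029 -0.65981049]
[279.62349014 226.74545856]
[ 239  175   86   88 6191] [281.59441124 222.49135842] [ 0.48836622 -0.12969387] 7542.49356146378
```

View pics/w5.png

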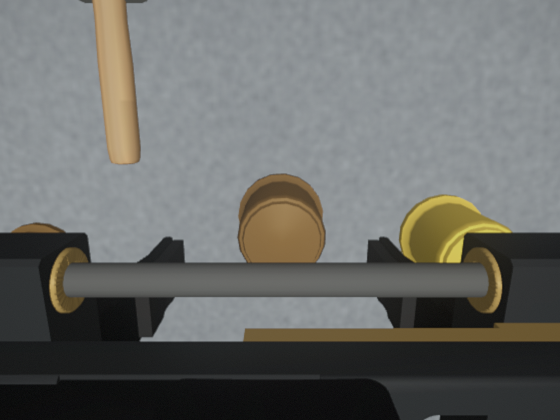

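Wrist view: bronze boss A at (281,222), centred between the fingers. The yellow one at (450,235) is clear on the right. I descend and close along y first, to centre it.

```bash
python3 -m jog '0 1 28 0 0 0 87;0 0 25 0 0 0 87;0 0 15 0 0 0 87;0 0 0 0 0 0 87;0 0 0 0 0 0 40;0 0 0 0 0 0 40;0 0 0 0 0 0 40;0 0 0 0 0 0 40;0 0 0 0 0 0 40'
```

```text
time_s: 6.08
position: [0.4918, -0.1302, 0.0368]
tcp_rot: [[-1.0, -0.0, 0.0], [-0.0, 1.0, -0.001], [-0.0, -0.001, -1.0]]
force: [-1.0, -0.4, 2.3]
opening: 0.581
grasp_force: 30.0
```

```bash
python3 -m jog '0 0 0 0 0 0 62;0 0 0 0 0 0 62;0 0 0 0 0 0.1745 62;0 0 0 0 0 0.1745 62;0 0 0 0 0 0.1745 62;0 0 0 0 0 0.1745 62;0 0 0 0 0 0.1745 62;0 0 0 0 0 0.1745 62;0 0 0 0 0 0.1745 62;0 0 0 0 0 0.1745 62;0 0 0 0 0 0.1748 62;0 0 0 0 0 0 62'; python3 -m jog '0 0 0 0 0 0 62;0 0 0 0 0 0 40;0 0 0 0 0 0 40;0 0 0 0 0 0 40;0 0 0 0 0 0 40'
```

```text
time_s: 7.58
position: [0.4915, -0.1298, 0.0364]
tcp_rot: [[-0.002, 1.0, -0.0], [1.0, 0.002, 0.0], [0.0, -0.0, -1.0]]
force: [0.5, 0.2, -0.5]
opening: 0.712
grasp_force: 0.0
time_s: 8.2
position: [0.4912, -0.1298, 0.0365]
tcp_rot: [[-0.001, 1.0, -0.001], [1.0, 0.001, 0.0], [0.0, -0.001, -1.0]]
force: [-1.3, -0.4, 0.7]
opening: 0.581
grasp_force: 30.0
```

```bash
python3 -m jog '0 0 -10 0 0 0 40;0 0 -30 0 0 0 40;0 0 -40 0 0 0 40;0 0 -20 0 0 0 40;0 0 0 0 0 0 40;0 0 0 0 0 0 40;0 0 0 0 0 0 40;0 0 0 0 0 0 40'
cat > f.py <<'E'
from h import *
F=[];P=[]
for i in range(8):
    s=read_state(); F.append(s['force']); P.append(s['position']); capture('top')
print(np.round(F,1).tolist(),np.mean(F,0),np.mean(P,0),s['opening'],s['moment'])
E
python3 f.py
```

```text
time_s: 9.2
position: [0.4911, -0.1296, 0.1355]
tcp_rot: [[0.0, 1.0, -0.002], [1.0, -0.0, 0.001], [0.001, -0.002, -1.0]]
force: [0.9, 0.1, -8.4]
opening: 0.58
grasp_force: 29.9
[[0.9, 0.1, -8.4], [-0.1, 0.7, -8.8], [0.2, -0.7, -9.2], [0.1, 0.6, -9.6], [0.7, 0.3, -8.2], [-0.2, 0.6, -8.2], [-0.8, 0.6, -8.3], [0.2, 0.8, -8.7]] [ 0.1473243   0.36151748 -8.66081238] [ 0.49143157 -0.12981238  0.13609408] 0.5822392972432536 [-0.13989969  0.03317366 -0.01229452]
```

Boss A weighs 8.7 N, which is solid. I carry it to the pin by the cleat.

```bash
python3 -m jog '20 0.2 0 0 0 0 40;40 0.2 0 0 0 0 40;55 0.2 0 0 0 0 40;55 0.2 0 0 0 0 40;55 0.2 0 0 0 0 40;55 0.2 0 0 0 0 40;55 0.2 0 0 0 0 40;55 0.2 0 0 0 0 40;45 0.2 0 0 0 0 40;31.3 0.2 0 0 0 0 40;0 0 20 0 0 0 40;0 0 15 0 0 0 40'; python3 -m jog '0 0 8 0 0 0 40;0 0 0 0 0 0 40;0 0 0 0 0 0 40'; sed -i 's/range(8)/range(4)/' f.py; python3 f.py
```

```text
time_s: 11.1
position: [0.4918, 0.3371, 0.1004]
tcp_rot: [[-0.002, 1.0, -0.002], [1.0, 0.002, -0.001], [-0.001, -0.002, -1.0]]
force: [-0.4, -0.2, -8.3]
opening: 0.58
grasp_force: 30.0
time_s: 11.48
position: [0.4943, 0.3363, 0.094]
tcp_rot: [[0.001, 1.0, 0.001], [1.0, -0.001, 0.0], [0.0, 0.001, -1.0]]
force: [-0.6, -0.4, -8.3]
opening: 0.583
grasp_force: 30.0
[[-0.6, -0.4, -8.3], [-0.3, -0.1, -8.5], [0.3, 0.0, -8.7], [0.6, -0.1, -7.9]] [ 0.01513235 -0.15953044 -8.36400022] [0.49432576 0.33631769 0.09417994] 0.5846589465722992 [-0.10085141  0.05350599 -0.04338324]
```

```bash
python3 -m jog '0 0 6 0 0 0 40;0 0 4 0 0 0 40;0 0 2 0 0 0 40;0 0 1.5 0 0 0 40;0 0 1.5 0 0 0 40;0 0 1 0 0 0 40'
```

```text
time_s: 12.42
position: [0.4937, 0.3364, 0.0775]
tcp_rot: [[0.0, 1.0, 0.0], [1.0, -0.0, 0.0], [0.0, 0.0, -1.0]]
force: [-0.3, 0.0, -9.3]
opening: 0.58
grasp_force: 30.0
```

```bash
python3 -m jog '0 0 1 0 0 0 40;0 0 1 0 0 0 40'; python3 -m jog '0 0 1 0 0 0 40;0 0 1 0 0 0 40'
```

```text
time_s: 12.68
position: [0.4937, 0.3364, 0.0755]
tcp_rot: [[0.0, 1.0, 0.0], [1.0, -0.0, 0.0], [0.0, 0.0, -1.0]]
force: [0.1, 0.9, -8.6]
opening: 0.578
grasp_force: 30.0
time_s: 12.92
position: [0.4937, 0.3364, 0.0735]
tcp_rot: [[0.0, 1.0, 0.0], [1.0, -0.0, 0.0], [0.0, 0.0, -1.0]]
force: [0.3, -0.1, -9.4]
opening: 0.58
grasp_force: 30.0
```

The boss is already 5 mm below the pin top with no contact, so the pin is in the hole.

```bash
python3 -m jog '0 0 2 0 0 0 40;0 0 2 0 0 0 40;0 0 2 0 0 0 40;0 0 2 0 0 0 40;0 0 2 0 0 0 40;0 0 2 0 0 0 40'; python3 -m jog '0 0 1 0 0 0 40;0 0 1 0 0 0 40;0 0 0.5 0 0 0 40'
```

```text
time_s: 13.68
position: [0.4937, 0.3364, 0.0614]
tcp_rot: [[0.0, 1.0, 0.0], [1.0, -0.0, 0.0], [0.0, 0.0, -1.0]]
force: [0.5, -0.4, -8.5]
opening: 0.581
grasp_force: 30.0
time_s: 14.05
position: [0.4937, 0.3364, 0.059]
tcp_rot: [[0.0, 1.0, -0.0], [1.0, -0.0, -0.0], [-0.0, -0.0, -1.0]]
force: [-0.1, 0.6, -7.6]
opening: 0.584
grasp_force: 30.0
```

```bash
python3 -m jog '0 0 0.5 0 0 0 40;0 0 0.3 0 0 0 40;0 0 0 0 0 0 40'
```

```text
time_s: 14.42
position: [0.4937, 0.3364, 0.0586]
tcp_rot: [[0.0, 1.0, 0.0], [1.0, -0.0, -0.0], [-0.0, 0.0, -1.0]]
force: [0.4, -1.1, -5.9]
opening: 0.58
grasp_force: 30.0
```

```bash
python3 -m jog '0 0 0.4 0 0 0 40;0 0 0.3 0 0 0 40;0 0 0 0 0 0 40'; python3 -m jog '0 0 0 0 0 0 60;0 0 0 0 0 0 75;0 0 0 0 0 0 75;0 0 0 0 0 0 75;0 0 -30 0 0 0 75;0 0 -45 0 0 0 75;0 0 -30 0 0 0 87;0 0 0 0 0 0 87'
python3 - <<'E'
from h import *
d=snap('scene','s2'); cv2.imwrite('pics/s2c.png',cv2.resize(d['color'][180:310,330:510,::-1],None,fx=3,fy=3)); s=read_state(); print(s['position'],s['force'])
E
```

```text
time_s: 14.8
position: [0.4937, 0.3363, 0.0585]
tcp_rot: [[0.0, 1.0, 0.0], [1.0, -0.0, -0.0], [-0.0, 0.0, -1.0]]
force: [-2.5, -2.3, 5.1]
opening: 0.584
grasp_force: 30.1
time_s: 15.8
position: [0.4954, 0.3373, 0.1651]
tcp_rot: [[0.0, 1.0, 0.006], [1.0, -0.0, 0.003], [0.003, 0.006, -1.0]]
force: [-0.6, 0.1, -0.4]
opening: 0.977
grasp_force: 0.0
[0.49416176 0.33664624 0.16331133] [-0.18075211 -0.28993694  0.41081839]
```

View pics/s2c.png

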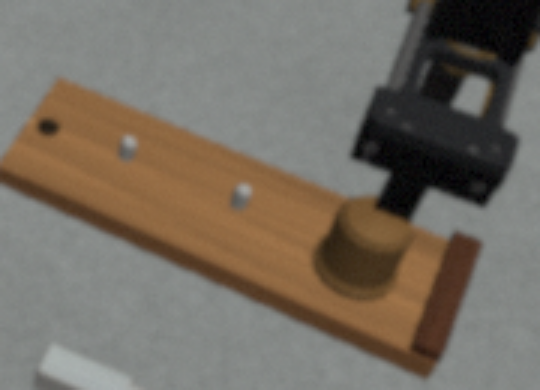

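Scene crop: boss A stands flat over the pin next to the cleat. Now boss B.

```bash
python3 -m jog '-20 2.5 0 0 0 0 87;-45 2.5 0 0 0 0 87;-60 2.5 0 0 0 0 87;-60 2.5 0 0 0 0 87;-60 2.5 0 0 0 0 87;-60 2.5 0 0 0 0 87;-60 2.5 0 0 0 0 87;-60 2.5 0 0 0 0 87;-60 2.5 0 0 0 0 87;-60 2.5 0 0 0 0 87;-60 2.5 0 0 0 0 87;-32 2.5 0 0 0 0 87'; python3 -m jog '0 0 30 0 0 0 87;0 0 30 0 0 0 87;0 0 0 0 0 0 87'
python3 - <<'E'
from h import *
d=snap('wrist','w6'); s=read_state(); print(s['position'],s['force'])
E
```

```text
time_s: 17.35
position: [0.5216, -0.3045, 0.1607]
tcp_rot: [[0.004, 1.0, -0.002], [1.0, -0.004, 0.001], [0.001, -0.002, -1.0]]
force: [-0.2, 0.9, 0.3]
opening: 1.002
grasp_force: 0.0
time_s: 17.73
position: [0.5202, -0.2995, 0.0988]
tcp_rot: [[0.001, 1.0, -0.007], [1.0, -0.001, 0.006], [0.006, -0.007, -1.0]]
force: [0.1, 1.1, -0.2]
opening: 0.997
grasp_force: 0.0
[ 0.52157121 -0.30021994  0.10049985] [ 0.54000414  0.04684739 -0.53888613]
```

View pics/w6.png

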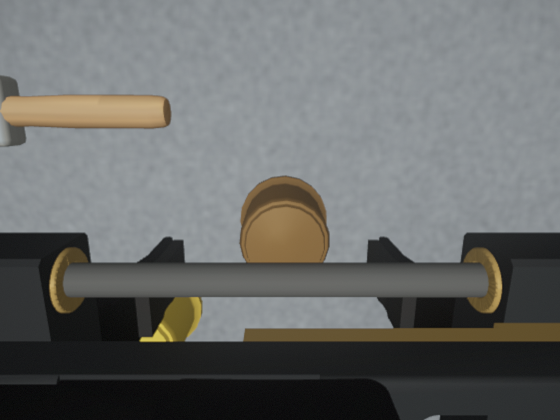

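Wrist view: bronze boss B at (285,220), a few px right of the jaw centre. The yellow one at (180,315) is behind the left finger, about 65 mm clear. I shift 2.5 mm, descend, close, turn and close again.

```bash
python3 -m jog '0 2.5 25 0 0 0 87;0 0 25 0 0 0 87;0 0 13.5 0 0 0 87;0 0 0 0 0 0 87;0 0 0 0 0 0 40;0 0 0 0 0 0 40;0 0 0 0 0 0 40;0 0 0 0 0 0 40;0 0 0 0 0 0 40'; python3 -m jog '0 0 0 0 0 0 62;0 0 0 0 0 0 62;0 0 0 0 0 -0.1745 62;0 0 0 0 0 -0.1745 62;0 0 0 0 0 -0.1745 62;0 0 0 0 0 -0.1745 62;0 0 0 0 0 -0.1745 62;0 0 0 0 0 -0.1745 62;0 0 0 0 0 -0.1745 62;0 0 0 0 0 -0.1745 62;0 0 0 0 0 -0.1748 62;0 0 0 0 0 0 62'; python3 -m jog '0 0 0 0 0 0 62;0 0 0 0 0 0 40;0 0 0 0 0 0 40;0 0 0 0 0 0 40;0 0 0 0 0 0 40'
```

```text
time_s: 18.9
position: [0.5255, -0.3005, 0.0393]
tcp_rot: [[-0.001, 1.0, -0.001], [1.0, 0.001, 0.0], [0.0, -0.001, -1.0]]
force: [-1.8, 0.2, 3.2]
opening: 0.576
grasp_force: 30.0
time_s: 20.4
position: [0.5264, -0.3006, 0.0389]
tcp_rot: [[-1.0, 0.002, 0.0], [0.002, 1.0, -0.0], [-0.0, -0.0, -1.0]]
force: [0.3, -0.6, -0.1]
opening: 0.711
grasp_force: 0.0
time_s: 21.02
position: [0.5261, -0.3003, 0.039]
tcp_rot: [[-1.0, 0.0, -0.0], [0.0, 1.0, 0.0], [0.0, 0.0, -1.0]]
force: [0.9, 0.9, 0.3]
opening: 0.579
grasp_force: 30.0
```

```bash
python3 -m jog '0 0 -10 0 0 0 40;0 0 -30 0 0 0 40;0 0 -40 0 0 0 40;0 0 -20 0 0 0 40;0 0 0 0 0 0 40;0 0 0 0 0 0 40;0 0 0 0 0 0 40;0 0 0 0 0 0 40'; python3 f.py
```

```text
time_s: 22.02
position: [0.5256, -0.3002, 0.1379]
tcp_rot: [[-1.0, 0.0, -0.002], [0.0, 1.0, 0.001], [0.002, 0.001, -1.0]]
force: [0.4, 0.4, -5.5]
opening: 0.576
grasp_force: 30.0
[[0.4, 0.4, -5.5], [-0.5, 0.3, -4.7], [0.4, 0.1, -5.0], [0.7, 0.2, -4.7]] [ 0.2518022   0.26746527 -4.98405662] [ 0.52579652 -0.30037724  0.1382212 ] 0.5782015075129888 [ 0.07291514  0.01035705 -0.01881693]
```

Boss B weighs 5.0 N, which is grout-filled. It goes to the middle pin.

```bash
python3 -m jog '4 15 0 0 0 0 40;4 35 0 0 0 0 40;4 52 0 0 0 0 40;4 52 0 0 0 0 40;4 52 0 0 0 0 40;4 52 0 0 0 0 40;4 52 0 0 0 0 40;4 52 0 0 0 0 40;4 52 0 0 0 0 40;4 52 0 0 0 0 40;4 50 0 0 0 0 40;3.8 32.2 0 0 0 0 40'; python3 -m jog '0 0 15 0 0 0 40;0 0 15 0 0 0 40;0 0 10 0 0 0 40;0 0 0 0 0 0 40;0 0 0 0 0 0 40'; python3 f.py
```

```text
time_s: 23.72
position: [0.4768, 0.2503, 0.1394]
tcp_rot: [[-1.0, -0.002, -0.0], [-0.002, 1.0, 0.001], [0.0, 0.001, -1.0]]
force: [-0.5, -1.7, -5.3]
opening: 0.577
grasp_force: 30.0
time_s: 24.35
position: [0.4788, 0.247, 0.0991]
tcp_rot: [[-1.0, 0.001, 0.0], [0.001, 1.0, 0.0], [-0.0, 0.0, -1.0]]
force: [-0.7, 0.3, -5.1]
opening: 0.576
grasp_force: 30.0
[[-0.7, 0.3, -5.1], [-0.5, 0.0, -5.3], [0.1, -0.0, -5.5], [-1.5, 0.0, -6.0]] [-0.67082046  0.08162224 -5.47062576] [0.47887537 0.24724135 0.09933454] 0.5762692265505555 [0.05989079 0.0127495  0.04002076]
```

```bash
python3 -m jog '0.6 0.3 6 0 0 0 40;0 0 6 0 0 0 40;0 0 3 0 0 0 40;0 0 1.5 0 0 0 40;0 0 1.5 0 0 0 40;0 0 1 0 0 0 40'; python3 -m jog '0 0 1 0 0 0 40;0 0 1 0 0 0 40'
```

```text
time_s: 25.3
position: [0.4778, 0.2479, 0.08]
tcp_rot: [[-1.0, 0.0, 0.0], [0.0, 1.0, 0.0], [-0.0, 0.0, -1.0]]
force: [-0.1, -0.4, -5.4]
opening: 0.575
grasp_force: 30.0
time_s: 25.55
position: [0.4778, 0.2479, 0.0781]
tcp_rot: [[-1.0, 0.0, 0.0], [0.0, 1.0, 0.0], [-0.0, 0.0, -1.0]]
force: [-0.2, -0.2, -4.8]
opening: 0.571
grasp_force: 30.0
```

```bash
python3 -m jog '0 0 1 0 0 0 40;0 0 1 0 0 0 40'
```

```text
time_s: 25.8
position: [0.4778, 0.2479, 0.076]
tcp_rot: [[-1.0, 0.0, 0.0], [0.0, 1.0, 0.0], [-0.0, 0.0, -1.0]]
force: [0.2, 1.2, -5.2]
opening: 0.577
grasp_force: 30.0
```

The boss is 5 mm past the pin top with no contact, so the pin is in. I go on down to just above the board (TCP about 0.061).

```bash
python3 -m jog '0 0 2 0 0 0 40;0 0 2 0 0 0 40;0 0 2 0 0 0 40;0 0 2 0 0 0 40;0 0 2 0 0 0 40;0 0 2 0 0 0 40'; python3 -m jog '0 0 1 0 0 0 40;0 0 1 0 0 0 40;0 0 0.5 0 0 0 40'
```

```text
time_s: 26.55
position: [0.4778, 0.2479, 0.0639]
tcp_rot: [[-1.0, 0.0, -0.0], [0.0, 1.0, -0.0], [0.0, -0.0, -1.0]]
force: [0.5, -0.1, -5.5]
opening: 0.575
grasp_force: 30.0
time_s: 26.92
position: [0.4778, 0.2479, 0.0615]
tcp_rot: [[-1.0, 0.0, -0.0], [0.0, 1.0, -0.0], [0.0, -0.0, -1.0]]
force: [-0.4, -0.0, -4.6]
opening: 0.574
grasp_force: 30.0
```

```bash
python3 -m jog '0 0 0.5 0 0 0 40;0 0 0.3 0 0 0 40;0 0 0 0 0 0 40'; python3 -m jog '0 0 0.3 0 0 0 40;0 0 0 0 0 0 40'
```

```text
time_s: 27.3
position: [0.4778, 0.2479, 0.061]
tcp_rot: [[-1.0, 0.0, 0.0], [0.0, 1.0, 0.0], [-0.0, 0.0, -1.0]]
force: [-0.7, -0.2, -2.3]
opening: 0.577
grasp_force: 30.0
time_s: 27.55
position: [0.4778, 0.2479, 0.061]
tcp_rot: [[-1.0, 0.0, 0.0], [0.0, 1.0, 0.0], [-0.0, 0.0, -1.0]]
force: [-1.0, -0.8, 4.0]
opening: 0.578
grasp_force: 30.0
```

```bash
python3 -m jog '0 0 0 0 0 0 62;0 0 0 0 0 0 64;0 0 0 0 0 0 64;0 0 0 0 0 0 64;0 0 -20 0 0 0 64;0 0 -45 0 0 0 64;0 0 -50 0 0 0 64;0 -40 -20 0 0 0 64;0 -50 0 0 0 0 64;0 -50 0 0 0 0 64;0 0 0 0 0 0 64;0 0 0 0 0 0 64'
python3 - <<'E'
from h import *
d=snap('scene','s3'); cv2.imwrite('pics/s3c.png',cv2.resize(d['color'][180:310,330:510,::-1],None,fx=3,fy=3)); s=read_state(); print(s['position'],s['force'])
E
```

```text
time_s: 29.05
position: [0.4777, 0.1081, 0.1954]
tcp_rot: [[-1.0, 0.001, -0.0], [0.001, 1.0, 0.0], [0.0, 0.0, -1.0]]
force: [-0.2, 0.2, 0.1]
opening: 0.735
grasp_force: 0.0
[0.47766884 0.10857828 0.19539461] [0.69361641 0.57992139 0.48505334]
```

View pics/s3c.png

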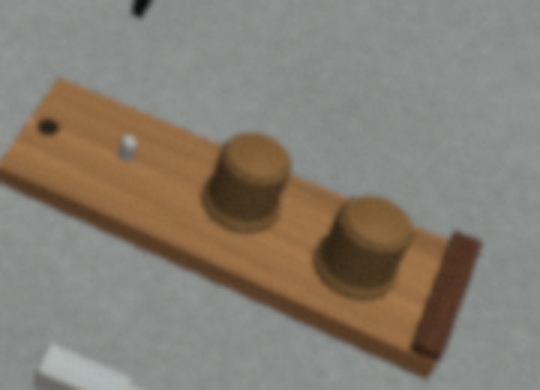

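Scene crop: both bosses stand flat and upright over the middle and cleat-side pins. The hollow pin is free and the arm is clear.

```bash
python3 -c "
from rig import *
print(hand_in())"
```

```text
the job is handed in; nothing more can be done
None
```

Job handed in at about 29 s, with no verdict returned: boss A (8.7 N, solid) sits flat over the pin by the cleat and boss B (5.0 N, grout-filled) over the middle pin, both released.

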